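# Knock a wax blank out of a sloping barrel

### The arm

A 6-joint arm with a two-finger parallel gripper is mounted at the origin on the work surface. World frame = base frame: x ahead of the robot, y to its left, z up, the work surface at z = 0. Lengths are in m, angles in rad, forces in N, time in s.
With the tool pointing down it reaches from about 0.25 to 0.775 m from the base axis. Payload 4 kg.
Tool frame: the origin (TCP) lies at the very end of the fingers, on their centre line; the grasp point (between the pads) lies 19 mm behind it (robot.pinch_z is the distance from the TCP to the grasp point, in m); z points along the fingers, y is the line along which they close (so a half turn about z gives the same grasp; the last joint's range is limited). The gripper opens to 94 mm and grips with 3 to 60 N. Pads are 16 mm wide; open, the fingers measure 119 mm over their backs; the gripper's body (75 mm by 177 mm) begins 78 mm behind the grasp point.
Start: joints at [-1.294, 0.087, 1.371, -0, 1.684, -0.103], TCP at [0.204, -0.511, 0.206] pointing down, gripper open.
Joint ranges: [-3.1, 3.1], [-0.76, 2.03], [0.27, 2.55], [-1.08, 4.22], [0.17, 2.65], [-2.57, 2.57]. Speed limits (rad/s): [2.79, 2.79, 3.14, 3.14, 3.14, 3.14].

### API

Orientations are given as [roll, pitch, yaw] about the fixed x, y, z axes, in that order (R = Rz(yaw) Ry(pitch) Rx(roll)).
In Python, from bench import robot gives the robot as it stands.
- The arm moves only by the tool arm_command, never from a script. Its argument "targets" is one flat list of numbers, 7 for each row, row after row: the turn, a rotation vector about the tool's x, y, z in degrees, then the shift along the tool's x, y, z in mm, then the closure, from -1 (fully open) to 1 (shut). In form: [ax, ay, az, x, y, z, hand, ax, ay, az, x, y, z, hand, ...]. A call has 1 to 20 rows; each row is the pose to reach, as a shift and turn from the pose commanded when the call began, along the tool's axes at that moment; what a row does not reach only later rows make up. A row lasts 1/10 s, in which the tool goes at most 50 mm and 8.59 degrees, less where a joint would pass 70% of its speed; a pose out of reach is approached as far as the arm can. A call with a gripper value outside its range is refused whole. The fingers move at their own pace and stop on an object; the grip force is fixed at half the most. Time passes only in rows, so rows that repeat a pose let the fingers close. It gives the time, the measured TCP pose, the force, the opening and the grip force at its end, in the units of the state.
- robot.get_obs(): the state, without advancing time (a new reading comes with each control period).
- robot.snapshot(name): name is "side" or "top"; returns a dict with "color" (400x640x3 uint8, red, green, blue), "range_z" (400x640 float32, m along the optical axis (not along the pixel's ray), 0 where there is no reading), "fx", "fy", "cx", "cy" (pixels), "T" (4x4, takes a point from camera to world coordinates). Camera axes: x right, y down, z forward; pixel columns grow to the right and rows downward; lengths in m; the calibration is good to about 2 mm. A picture is of the moment at which its call begins.
- robot.close_job(): hands the job in; it is judged then, once.
The state is a dict: "time": time; "joint_positions": joint angles; "qvel": joint speeds; "joint_torque": joint torques, N m; "tool_pos": TCP position; "ee_rot": TCP orientation; "wrist_force": force on the tool from outside, world axes, zero at the start; "wrist_torque": the same for the moment, N m; "width": finger opening in m; "finger_force": force on a finger pad.
Only numpy, scipy, OpenCV 4.12 (cv2) and the standard library are available. Lean on these libraries where they do the work, as an engineer would, in place of code of your own. Each camera call takes 0.05 s, during which the arm holds its last target. There are 200 camera calls.

### The job

Take the steel knock-out rod with the red handle from the rack (leave the brass one) and slide it tip first partway into the sloping barrel; let go of it there with the handle still well out, take hold again further back and push it fully home until its collar sits against the mouth, so that the green wax blank stands out of the lower end. Then let go, and leave everything else on the bench where it was.

Things in the scene. Friction and masses are not known exactly. Their poses are not given: they have to be found in the camera images.
- rod: Steel rod, about 110 g, lying level in the rack. +x runs along its axis from handle to tip; origin on the axis at the front face of the collar. Shaft 10 mm in diameter, x = 0 to the tip at +140 mm (last 6 mm tapered); collar 30 mm in diameter, x -5 to 0; round red handle 24 mm in diameter, x -45 to -5. Centre of mass near x = +28 mm. Roll does not matter.
- rod_tip (a point): Tip of the steel rod, on its axis (x = +140 mm in the rod's frame).
- spare: Brass rod with a blue handle, same sizes and frame as the steel rod, in the other lane of the rack. Leave it alone.
- rack: Fixed wooden rack, origin at the centre of its foot (215 x 150 x 8 mm) on the bench; the rods lie level along its +x, tips that way. Lanes at y = +32 and -32 mm, which rod is in which varies; rod axes 50 mm above the bench, collar fronts at x = -35 to -25 mm. Shafts rest in notches at x 92 to 104 mm (cheeks 2 mm above the rod axis), handles in rests at x -63 to -47 mm.
- rack_roof (a point): Centre of the top of the rack's clear plastic roof, 90 mm above the bench (underside 86 mm), over rack x -98 to -45 mm, with a back wall and side walls: handles cannot be gripped under it. Raise a rod 8 to 15 mm, draw it 40 to 50 mm along rack +x (fingertips short of the notched rest), then lift. From the roof's edge to the front notch the shaft is free to grip.
- barrel: Fixed sloping aluminium barrel, 36 mm square outside, 152 mm long. Origin at the centre of its upper mouth, 115 mm above the bench; +x runs down the bore, 30 degrees below level; y is level. Bore 13 mm square, right through; countersink 20 mm wide at the mouth, 13 mm at 6 mm depth. Rod home: its origin at the barrel's, x axes along each other, tip 140 mm deep.
- barrel_end (a point): Centre of the barrel's lower end, where the blank comes out (x = 152 mm in the barrel's frame). A rod let go partway stays in the bore: it tilts a little in its clearance or slides down onto the blank.
- block: Fixed stand of the barrel, origin at the centre of its foot on the bench, +x the level direction in which the bore descends. Steel foot 180 by 90 by 12 mm; the barrel's mouth lies at x = -66 mm, z = 115 mm, its lower end at x = +66 mm, z = 39 mm; a low black catch tray 14 mm high reaches to x = +168 mm.
- blank (a joint): How far the green wax blank has been pushed down the bore, in m (range 0 to 0.034, starting at 0 to 0.010). The blank is a 12 mm cylinder 30 mm long; at 0 its rear face is 112 mm from the mouth. It drags with about 4 N and stays where it is left. With the rod home it reads 0.028 and stands 18 mm out of the lower end.
- flux: Amber bottle, 40 mm wide, 85 mm tall, beside the stand; origin at its underside. Leave it.
- dish: White dish, 72 mm wide, 25 mm tall, on the other side of the stand; origin at its underside. Leave it.
- charcoal: Black soldering block 75 x 110 x 35 mm, origin at its underside. Leave it.
- ring: Small gold ring, 23 mm wide, on the soldering block. Leave it.
- beaker: Glass beaker, 72 mm wide, 90 mm tall, beside the rack, origin at its underside. Leave it.
- file: Scriber with a wooden handle, 150 mm long, lying on the bench along its own x. Leave it.
- mandrel: Upright tapered steel ring mandrel, 170 mm tall, on a round foot 60 mm wide, standing beside the approach to the barrel mouth; origin at its underside. Leave it.
Things that resemble listed ones, but are neither listed nor needed, are in the scene too. Leave any purple look-alike of the rod alone.

How it is judged:
By the outcome, as a careful person would: the job done as asked, in the order asked, and still so for the second after the job is handed in, with the robot touching nothing.
It also fails if it takes over 58 s, if anything falls off the work surface, if the arm or the gripper's body presses on something with over 40 N, if the wrist force passes 120 N, or if a joint passes its speed limit or range.

## Working session

There is one attempt and no reset: what is moved stays moved. The work goes in short steps, Python scripts to look and compute and a tool call to move; the robot and the scene stay as the last step left them, time stands still between calls to the robot, and variables do not carry over. Pictures are saved under pics/ and viewed, at most 13 in all, crops included, and the job is handed in when it is done.

Besides the shell and the picture viewer there is one more tool, called after "Call:" as a command line: name --argument value ..., lists and objects as JSON in quotes. arm_command: Moves the arm, as the interface text tells. Its arguments: {"type":"object","properties":{"targets":{"type":"array"}},"required":["targets"]}

```bash
ls; mkdir -p pics
cat > h.py <<'E'
import numpy as np, cv2
from bench import robot
from scipy.spatial.transform import Rotation as R
def shot(n):
    s=robot.snapshot(n); np.savez(f'/tmp/{n}.npz',**s); return s
def pts(s):
    z=s['range_z']; v,u=np.mgrid[:z.shape[0],:z.shape[1]]
    P=np.stack([(u-s['cx'])/s['fx']*z,(v-s['cy'])/s['fy']*z,z],-1)
    return P@s['T'][:3,:3].T+s['T'][:3,3]
E
python3 - <<'E'
from h import *
o=robot.get_obs();print(o)
for n in('top','side'):
    s=shot(n);cv2.imwrite(f'pics/{n}0.png',s['color'][...,::-1]);print(n,s['fx'],s['fy'],s['cx'],s['cy'],s['T'].round(3).tolist())
E
```

```text
pics
{'time': 0.0, 'joint_positions': array([-1.29411875e+00,  8.79588965e-02,  1.37224265e+00, -3.35816756e-05,
        1.68361333e+00, -1.03113272e-01]), 'qvel': array([-9.66197643e-04, -2.11818919e-03,  2.58000974e-04,  2.32091168e-04,
       -7.64360838e-05,  4.91980114e-04]), 'joint_torque': array([ 7.13307436e-04, -3.40187573e+01, -3.02421248e+01,  7.18921563e-02,
        3.30881635e-02, -1.48665413e-04]), 'tool_pos': array([ 0.2037253 , -0.51028123,  0.20430796]), 'ee_rot': array([-3.13937880e+00, -1.95535257e-04,  3.79786884e-01]), 'wrist_force': array([0.13903583, 0.236592  , 0.78893476]), 'wrist_torque': array([ 0.03797338, -0.00277712,  0.02065687]), 'finger_force': 0.0, 'width': 0.09393081461610803}
top 445.41854176742856 445.41854176742856 312.9966498793804 197.09993764525873 [[-0.015, -0.996, 0.089, 0.391], [-1.0, 0.016, 0.016, 0.046], [-0.017, -0.089, -0.996, 1.086], [0.0, 0.0, 0.0, 1.0]]
side 465.614856602827 465.614856602827 319.44906613320785 198.0886357743997 [[-0.937, -0.204, 0.285, 0.132], [-0.351, 0.557, -0.753, 1.055], [-0.005, -0.805, -0.593, 0.883], [0.0, 0.0, 0.0, 1.0]]
```

View pics/top0.png

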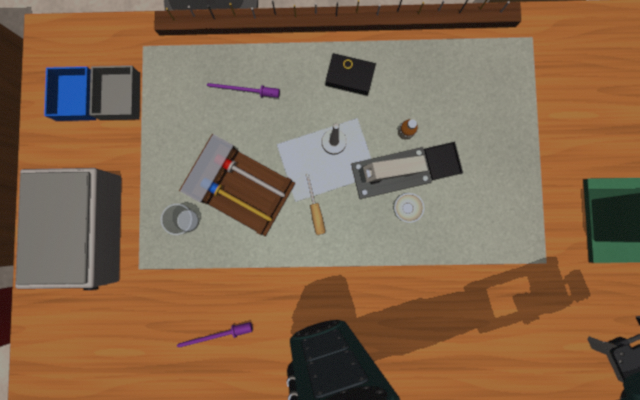

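View pics/side0.png

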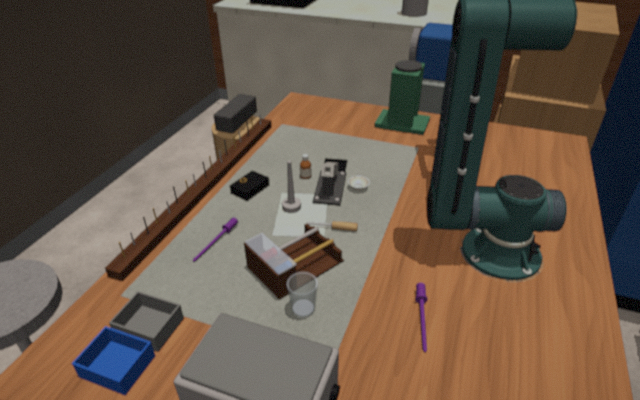

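The top view shows the rack at about (238,185). The red handle is in its upper lane at (228,163) and the brass rod with the blue handle is in the lower lane at (215,188). The barrel stand is at (400,172), with the tray at (443,160), so it descends to the right. Candidates for the rod are:
- red/steel in the rack at (228,163)
- blue/brass in the rack at (215,188)
- purple look-alikes at (245,90) and (215,335)

Only the first matches the description. I'll confirm it in a crop and measure it.

```bash
cat >> h.py <<'E'
def load(n): return dict(np.load(f'/tmp/{n}.npz'))
def ray(s,u,v,z):
    d=s['T'][:3,:3]@np.array([(u-s['cx'])/s['fx'],(v-s['cy'])/s['fy'],1]);c=s['T'][:3,3]
    return c+d*(z-c[2])/d[2]
def proj(s,P):
    p=s['T'][:3,:3].T@(np.asarray(P)-s['T'][:3,3]);return p[0]/p[2]*s['fx']+s['cx'],p[1]/p[2]*s['fy']+s['cy']
E
python3 - <<'E'
from h import *
s=load('top');c=s['color']
a=cv2.resize(c[125:245,170:300],None,fx=3,fy=3,interpolation=cv2.INTER_CUBIC)
b=cv2.resize(c[125:245,340:470],None,fx=3,fy=3,interpolation=cv2.INTER_CUBIC)
s2=load('side');d=cv2.resize(s2['color'][140:300,235:385],None,fx=2.4,fy=2.2,interpolation=cv2.INTER_CUBIC)
im=np.hstack([a,b]);cv2.imwrite('pics/crop1.png',im[...,::-1])
cv2.imwrite('pics/crop2.png',cv2.resize(s2['color'][140:300,235:385],None,fx=3.7,fy=3.7,interpolation=cv2.INTER_CUBIC)[...,::-1])
P=pts(s);
h=cv2.cvtColor(c,cv2.COLOR_RGB2HSV).astype(int)
def m(name,lo,hi,z,roi):
    k=np.all((h>=lo)&(h<=hi),-1);r=np.zeros_like(k);r[roi]=1;k&=r
    v,u=np.nonzero(k)
    if len(u): print(name,len(u),u.mean().round(1),v.mean().round(1),ray(s,u.mean(),v.mean(),z).round(4))
rk=np.s_[130:240,175:300]
m('red',(170,90,60),(180,255,255),.05,rk);m('red0',(0,120,60),(4,255,255),.05,rk);m('blue',(100,120,50),(125,255,255),.05,rk)
# barrel cloud
Q=P[140:205,345:470].reshape(-1,3);Q=Q[np.isfinite(Q).all(1)]
print('z hist',np.histogram(Q[:,2],bins=np.arange(-.01,.16,.01)))
for u in range(364,432,6):
    v=int(round(172-(u-364)*.17)); print(u,v,P[v,u].round(3),c[v,u])
E
```

```text
red 3 223.3 161.7 [0.5707 0.2728 0.05  ]
red0 66 226.3 163.4 [0.5663 0.2658 0.05  ]
blue 60 212.6 187.2 [0.5105 0.298  0.05  ]
z hist (array([ 279, 4638, 1909,  152,    8,   13,   49,  116,  115,  114,  124,
        197,  170,  146,   55,    0]), array([-0.01,  0.  ,  0.01,  0.02,  0.03,  0.04,  0.05,  0.06,  0.07,
        0.08,  0.09,  0.1 ,  0.11,  0.12,  0.13,  0.14,  0.15]))
364 172 [ 0.532 -0.052  0.105] [92 88 83]
370 171 [ 0.534 -0.065  0.107] [161 156 150]
376 170 [ 0.533 -0.076  0.131] [166 159 148]
382 169 [ 0.536 -0.09   0.119] [165 159 147]
388 168 [ 0.54  -0.105  0.11 ] [164 157 146]
394 167 [ 0.543 -0.119  0.103] [164 158 147]
400 166 [ 0.546 -0.134  0.095] [165 157 146]
406 165 [ 0.549 -0.149  0.087] [166 158 148]
412 164 [ 0.553 -0.165  0.077] [166 159 148]
418 163 [ 0.556 -0.18   0.069] [166 159 148]
424 162 [ 0.56  -0.197  0.058] [162 157 145]
430 161 [ 0.571 -0.224  0.005] [40 38 40]
```

View pics/crop1.png

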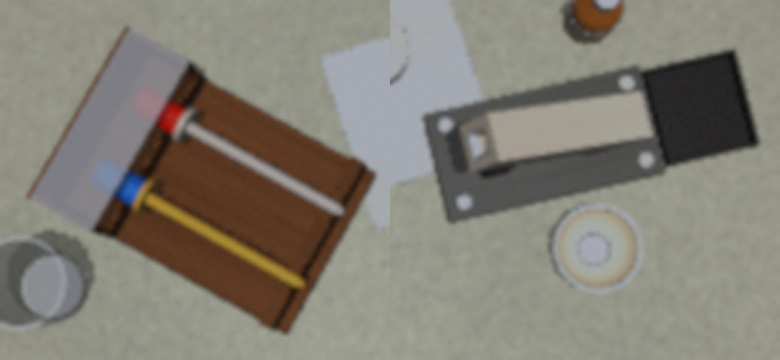

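View pics/crop2.png

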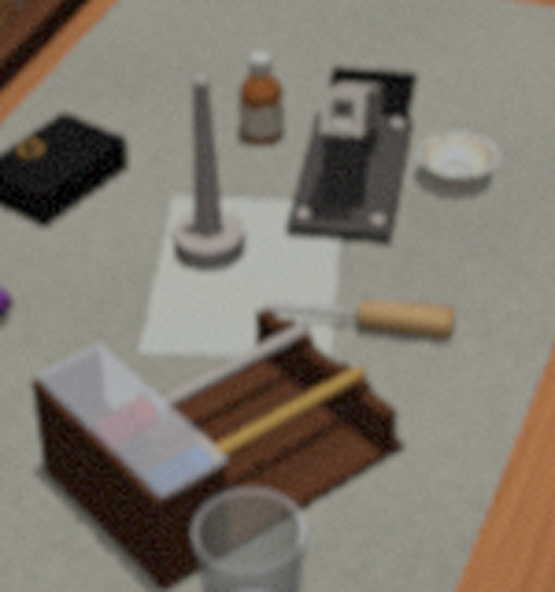

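The crops confirm it. The steel rod with the red handle is in the upper lane, with its shaft running from (233,167) to (284,195) in top pixels and its collar near (232,166). The barrel mouth faces left at about (368,172). Now I'll get precise axes.

Run:
```python
from h import *
s=load('top');c=s['color'].astype(int);P=pts(s);h=cv2.cvtColor(s['color'],cv2.COLOR_RGB2HSV)
sat=h[...,1].astype(int);V=h[...,2].astype(int)
# shaft
k=np.zeros(V.shape,bool);k[160:200,234:288]=1
v,u=np.mgrid[:400,:640]
near=np.abs((v-168)-(u-234)*(195-168)/(284-234))<5
k&=near&(sat<70)&(V>110)
p=np.array([ray(s,a,b,.053) for b,a in zip(*np.nonzero(k))])[:,:2]
w=p.mean(0);d=np.linalg.svd(p-w)[2][0];d*=np.sign(-d[1]);t=(p-w)@d
print('shaft n',len(p),'mid',w.round(4),'dir',d.round(4),'yaw',np.degrees(np.arctan2(d[1],d[0])).round(2),'ends',(w+d*t.min()).round(4),(w+d*t.max()).round(4),'len',np.ptp(t).round(4),'sd',np.std((p-w)@[-d[1],d[0]]).round(4))
for n,(uu,vv) in dict(roof1=(210,134.5),notch_end=(294,182)).items(): print(n,ray(s,uu,vv,.05).round(4))
z=P[178:192,255:270,2];print('rack z',np.nanmedian(z))
sz=P[k][:,2];print('shaft z med',np.median(sz))
# barrel top face
k=np.zeros(V.shape,bool);k[145:190,345:440]=1
k&=(sat<45)&(V>135)&(P[...,2]>.045)&(P[...,2]<.15)
k=cv2.morphologyEx(k.astype(np.uint8),cv2.MORPH_OPEN,np.ones((3,3)))>0
k[:,:374]=0
Q=P[k];m=np.median(Q,0)
A=np.c_[Q[:,:2],np.ones(len(Q))];co=np.linalg.lstsq(A,Q[:,2],rcond=None)[0]
for _ in range(3):
    r=Q[:,2]-A@co;g=abs(r)<.006;co=np.linalg.lstsq(A[g],Q[g,2],rcond=None)[0]
print('plane',co.round(4),'slope',np.degrees(np.arctan(np.hypot(*co[:2]))).round(1),'yaw',np.degrees(np.arctan2(-co[1],-co[0])).round(1),'n',g.sum())
# edges: contour minAreaRect unprojected on plane
d0=[]
for b,a in zip(*np.nonzero(k)):
    dd=s['T'][:3,:3]@np.array([(a-s['cx'])/s['fx'],(b-s['cy'])/s['fy'],1]);C=s['T'][:3,3]
    t=(co[0]*C[0]+co[1]*C[1]+co[2]-C[2])/(dd[2]-co[0]*dd[0]-co[1]*dd[1]);d0.append(C+t*dd)
d0=np.array(d0);r=cv2.minAreaRect((d0[:,:2]*1000).astype(np.float32));print('top rect level mm',r,cv2.boxPoints(r).round(1).tolist())
# foot
k=np.zeros(V.shape,bool);k[140:205,345:435]=1
k&=(P[...,2]<.03)&(V<105)&(V>55)&(sat<60)
f=cv2.morphologyEx(k.astype(np.uint8),cv2.MORPH_OPEN,np.ones((3,3)))
p=np.array([ray(s,a,b,.012) for b,a in zip(*np.nonzero(f))])[:,:2]*1000
r=cv2.minAreaRect(p.astype(np.float32));print('foot',r,cv2.boxPoints(r).round(1).tolist())
# tray
k=np.zeros(V.shape,bool);k[135:190,420:470]=1;k&=(V<55)
p=np.array([ray(s,a,b,.014) for b,a in zip(*np.nonzero(k))])[:,:2]*1000
r=cv2.minAreaRect(p.astype(np.float32));print('tray',r)
# screws
for n,(a,b) in dict(s1=(358.5,166.5),s2=(364.5,192.5),s3=(419,152.5),s4=(425.5,178)).items(): print(n,ray(s,a,b,.013).round(4))
# mandrel top / flux
for n,(a,b) in dict(mandrel=(333,144)).items(): print(n,ray(s,a,b,.01).round(3))
```

```text
shaft n 223 mid [0.5221 0.1896] dir [-0.5023 -0.8647] yaw -120.15 ends [0.5564 0.2487] [0.4825 0.1214] len 0.1473 sd 0.0026
roof1 [0.6365 0.3048 0.05  ]
notch_end [0.5196 0.1064 0.05  ]
rack z 0.01160697794942911
shaft z med 0.05618241809603508
plane [-0.1252  0.5666  0.2391] slope 30.1 yaw -77.5 n 782
top rect level mm ((545.2540893554688, -134.77587890625), (34.594032287597656, 130.61923217773438), 12.171905517578125) [[514.5999755859375, -74.5999984741211], [542.0999755859375, -202.3000030517578], [575.9000244140625, -195.0], [548.4000244140625, -67.30000305175781]]
foot ((543.5673217773438, -126.89473724365234), (89.45704650878906, 180.5055389404297), 12.204118728637695) [[480.79998779296875, -48.099998474121094], [518.9000244140625, -224.60000610351562], [606.4000244140625, -205.6999969482422], [568.2000122070312, -29.200000762939453]]
tray ((570.2261962890625, -252.17002868652344), (76.89089965820312, 76.04651641845703), 12.278510093688965)
s1 [ 0.5594 -0.0486  0.013 ]
s2 [ 0.4957 -0.0615  0.013 ]
s3 [ 0.5912 -0.1961  0.013 ]
s4 [ 0.5285 -0.2095  0.013 ]
mandrel [0.617 0.012 0.01 ]
```

Checks out: the foot measures 180.5 × 89.5 mm and the top face slopes 30.1°. The shaft is about 145 mm long with the collar, and the red handle's centroid is 27 mm behind the origin. From this:
- **Rod origin:** (0.553, 0.2425, 0.05), yaw -120.15°
- **Barrel mouth:** (0.5297, -0.063, 0.115), yaw -77.8°

I'll grip at rod x = 30 mm.

```bash
cat >> h.py <<'E'
MOUTH=np.array([.5297,-.063,.115]);BY=-77.8
def rodframe(yaw,pitch):   # tool x = -rod x, tool y level; pitch = rod descent
    return R.from_euler('xyz',[180,0,yaw+180],degrees=True)*R.from_euler('y',pitch,degrees=True)
def cur():
    o=robot.get_obs();return o,o['tool_pos'],R.from_euler('xyz',o['ee_rot'])
def go(grasp,Rt,pz=.019):
    o,p,Rc=cur();tcp=np.asarray(grasp)+Rt.apply([0,0,pz])
    print('t',o['time'],'p',p.round(4),'rv',(Rc.inv()*Rt).as_rotvec(degrees=True).round(1),'shift mm',(Rc.inv().apply(tcp-p)*1000).round(1),'F',o['wrist_force'].round(1),'w',round(o['width'],4),'ff',round(float(o['finger_force']),1),'q',o['joint_positions'].round(2))
def bar(x,off=0): # world point at barrel-frame x (mm)
    d=R.from_euler('xyz',[0,30,BY],degrees=True).apply([1,0,0]);return MOUTH+d*x/1000
E
python3 - <<'E'
from h import *
print(robot.pinch_z, rodframe(-120.15,0).as_matrix().round(2).tolist(), rodframe(BY,30).as_matrix().round(2).tolist(),bar(100))
go([.538,.2166,.21],rodframe(-120.15,0))
E
```

```text
0.0188 [[0.5, 0.86, 0.0], [0.86, -0.5, -0.0], [0.0, 0.0, -1.0]] [[-0.18, 0.98, -0.11], [0.85, 0.21, 0.49], [0.5, 0.0, -0.87]] [ 0.54800126 -0.1476467   0.065     ]
t 0.1 p [ 0.2037 -0.5104  0.2044] rv [ -0.1  -0.  -38.1] shift mm [ 579.9 -551.2   14.6] F [-0.3 -0.9 -0.6] w 0.094 ff 0.0 q [-1.29  0.09  1.37 -0.    1.68 -0.1 ]
```

Call:
arm_command --targets '[0,0,0,0,0,-60,0.15,0,0,-6,60,-55,-60,0.15,0,0,-10,100,-95,-60,0.15,0,0,-14,140,-135,-60,0.15,0,0,-18,180,-172,-60,0.15,0,0,-22,220,-210,-60,0.15,0,0,-26,260,-248,-60,0.15,0,0,-30,300,-286,-60,0.15,0,0,-34,340,-324,-60,0.15,0,0,-38,380,-362,-60,0.15,0,0,-38,420,-400,-60,0.15,0,0,-38,460,-438,-60,0.15,0,0,-38,500,-476,-60,0.15,0,0,-38,540,-514,-40,0.15,0,0,-38,580,-551,-20,0.15,0,0,-38,580,-551,0,0.15,0,0,-38,580,-551,14,0.15,0,0,-38,580,-551,14,0.15,0,0,-38,580,-551,14,0.15]'

```text
time: 2.0
tool_pos: [0.537, 0.2169, 0.1879]
ee_rot: [-3.137, 0.005, 1.046]
wrist_force: [-0.2, -0.4, 0.3]
width: 0.0402
finger_force: 0.0
```

Run:
```python
from h import *
go([.538,.2166,.05],rodframe(-120.15,0))
a=shot('side');b=shot('top')
im=np.hstack([cv2.resize(a['color'][120:320,215:385],(400,470)),cv2.resize(b['color'][110:260,170:300],(400,470))])
cv2.imwrite('pics/hover.png',im[...,::-1])
```

```text
t 2.0 p [0.537  0.2169 0.1879] rv [-0.3  0.3  0.1] shift mm [  1.1   1.7 156.9] F [-0.2 -0.4  0.3] w 0.0402 ff 0.0 q [ 0.29  0.16  1.32 -0.    1.66  0.81]
```

View pics/hover.png

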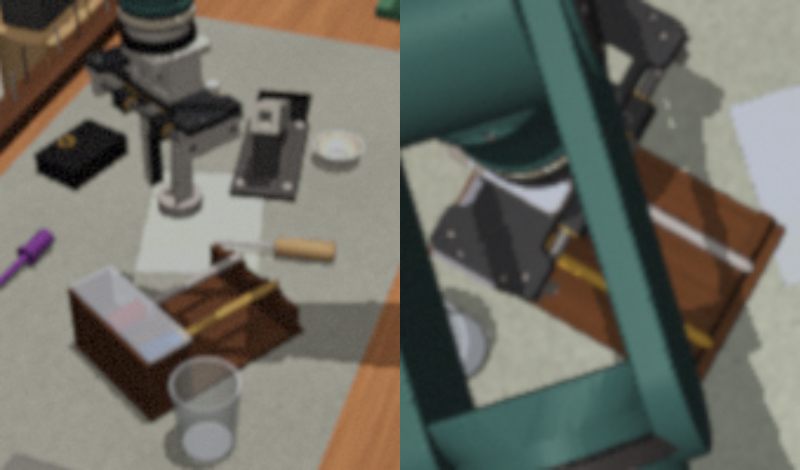

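The hover view shows the fingers above the rack, with the closing line across the steel rod. At top (650,205)–(750,265) the shaft is clear of the fingers. I'm descending.

Call:
arm_command --targets '[0,0,0,1,2,35,0.15,0,0,0,1,2,70,0.15,0,0,0,1,2,100,0.15,0,0,0,1,2,125,0.15,0,0,0,1,2,142,0.15,0,0,0,1,2,152,0.15,0,0,0,1,2,157,0.15,0,0,0,1,2,157,0.15,0,0,0,1,2,157,0.15,0,0,0,1,2,157,0.5,0,0,0,1,2,157,0.9,0,0,0,1,2,157,1,0,0,0,1,2,157,1,0,0,0,1,2,157,1,0,0,0,1,2,157,1]'

```text
time: 3.6
tool_pos: [0.5393, 0.2167, 0.0346]
ee_rot: [-3.139, 0.0, 1.043]
wrist_force: [-4.7, 2.7, 3.8]
width: 0.0087
finger_force: 30.0
```

Run:
```python
from h import *
go([.538,.2166,.05],rodframe(-120.15,0))
```

```text
t 3.6 p [0.5393 0.2167 0.0346] rv [-0.2  0.  -0.1] shift mm [-0.8 -1.1  3.6] F [-4.7  2.7  3.8] w 0.0087 ff 30.0 q [0.28 0.25 1.53 0.   1.36 0.81]
```

Call:
arm_command --targets '[0,0,0,0,0,-4,1,0,0,0,0,0,-8,1,0,0,0,0,0,-12,1,0,0,0,0,0,-13,1,0,0,0,0,0,-13,1,0,0,0,-10,0,-13,1,0,0,0,-20,0,-13,1,0,0,0,-30,0,-13,1,0,0,0,-40,0,-13,1,0,0,0,-47,0,-13,1,0,0,0,-47,0,-13,1,0,0,0,-47,0,-13,1]'

```text
time: 4.8
tool_pos: [0.517, 0.175, 0.0476]
ee_rot: [3.141, -0.001, 1.043]
wrist_force: [-0.4, 0.5, -0.7]
width: 0.0091
finger_force: 30.0
```

Run:
```python
from h import *
go([.538,.2166,.05],rodframe(-120.15,0))
a=shot('side')
cv2.imwrite('pics/draw.png',cv2.resize(a['color'][180:300,230:370],(700,600),interpolation=cv2.INTER_CUBIC)[...,::-1])
```

```text
t 4.8 p [0.517  0.175  0.0476] rv [ 0.  -0.  -0.1] shift mm [46.5 -2.8 16.7] F [-0.4  0.5 -0.7] w 0.0091 ff 30.0 q [0.22 0.16 1.61 0.   1.37 0.75]
```

View pics/draw.png

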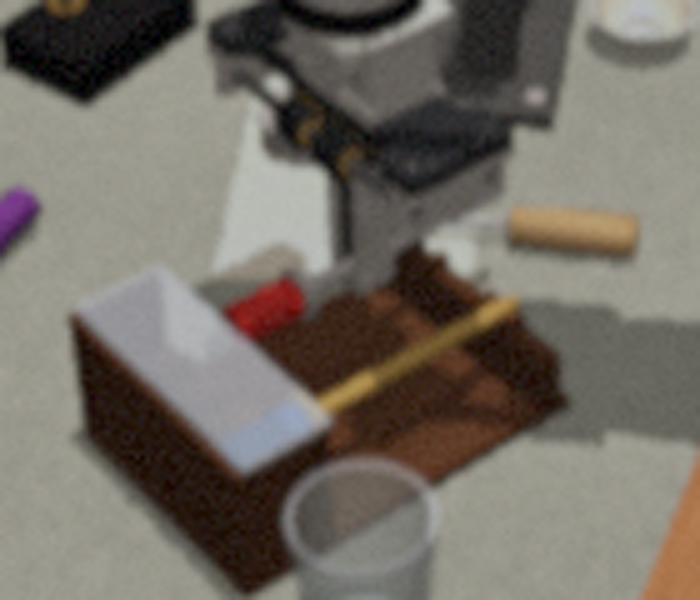

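The draw view shows the rod held, its red handle at (265,310) out from under the roof, and the brass rod undisturbed. Next: lift, then carry.

Run:
```python
from h import *
Rt=rodframe(BY,30)
go(bar(-151)+[0,0,.08],Rt,.0154)
o,p,Rc=cur();print(Rc.inv().apply([0,0,.19])*1000)
```

```text
t 4.85 p [0.5171 0.1753 0.0476] rv [ 11.1  28.6 -41.4] shift mm [ -97.2   37.5 -209.6] F [ 0.1 -0.3 -0.7] w 0.0094 ff 30.0 q [0.22 0.16 1.61 0.   1.37 0.75]
[ 9.06131450e-02  7.27800288e-02 -1.89999964e+02]
```

Call:
arm_command --targets '[0,0,0,0,0,-20,1,0,0,0,0,0,-50,1,0,0,0,0,0,-85,1,0,0,0,0,0,-120,1,0,0,0,0,0,-155,1,0,0,0,0,0,-185,1,1,3,-4,-10,4,-205,1,2,6,-9,-25,9,-210,1,4,10,-15,-40,15,-210,1,5,14,-20,-55,21,-210,1,7,18,-26,-70,27,-210,1,8,22,-31,-80,31,-210,1,10,25.5,-37,-90,35,-210,1,11,28.6,-41.4,-97,37.5,-210,1,11,28.6,-41.4,-97,37.5,-210,1,11,28.6,-41.4,-97,37.5,-210,1,11,28.6,-41.4,-97,37.5,-210,1]'

```text
time: 6.55
tool_pos: [0.5005, 0.0733, 0.258]
ee_rot: [3.139, -0.522, 1.784]
wrist_force: [-0.9, 0.5, -1.2]
width: 0.0093
finger_force: 30.0
```

Run:
```python
from h import *
Rt=rodframe(BY,30)
go(bar(-151)+[0,0,.08],Rt,.0154);go(bar(-146),Rt,.0154)
a=shot('side');b=shot('top')
im=np.hstack([cv2.resize(a['color'][90:250,260:400],(400,457),interpolation=cv2.INTER_CUBIC),cv2.resize(b['color'][100:240,280:420],(400,457),interpolation=cv2.INTER_CUBIC)])
cv2.imwrite('pics/pre.png',im[...,::-1])
```

```text
t 6.55 p [0.5005 0.0733 0.258 ] rv [0.1 0.1 0. ] shift mm [-1.2 -0.3  0.3] F [-0.9  0.5 -1.2] w 0.0093 ff 30.0 q [-0.28  0.08  1.37  0.49  1.92 -0.38]
t 6.55 p [0.5005 0.0733 0.258 ] rv [0.1 0.1 0. ] shift mm [-46.1  -0.4  69.7] F [-0.9  0.5 -1.2] w 0.0093 ff 30.0 q [-0.28  0.08  1.37  0.49  1.92 -0.38]
```

View pics/pre.png

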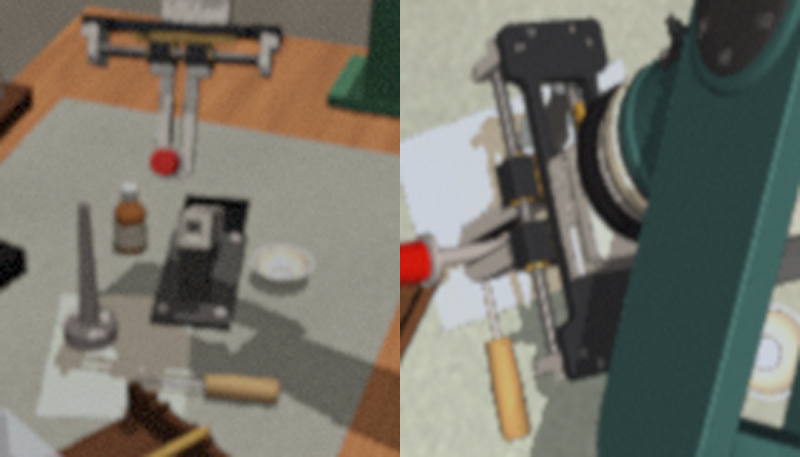

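The pre-insertion view shows the rod in the grip. The red handle's end is at (165,160) in the side part, and the barrel mouth at (195,230) lies ahead. I'll check the handle's position against the prediction.

```bash
cat >> h.py <<'E'
def red(s,box):
    h=cv2.cvtColor(s['color'],cv2.COLOR_RGB2HSV);k=((h[...,0]<5)|(h[...,0]>173))&(h[...,1]>150)&(h[...,2]>60)
    r=np.zeros_like(k);r[box]=1;v,u=np.nonzero(k&r);return np.array([u.mean(),v.mean()]),len(u),(u.min(),u.max(),v.min(),v.max())
E
python3 - <<'E'
from h import *
o,p,Rc=cur();Rm=Rc.as_matrix();ax=p-Rm[:,2]*.0154
for n,b in(('side',np.s_[120:180,295:340]),('top',np.s_[150:220,250:310])):
    s=load(n);r=red(s,b);print(n,r)
    for x in(-5,-25,-45): print(x,np.round(proj(s,ax+Rm[:,0]*(29-x)/1000),1))
a,b=load('side'),load('top')
# two-view triangulate: side blob centroid ~ handle end region
def rr(s,uv):
    d=s['T'][:3,:3]@np.array([(uv[0]-s['cx'])/s['fx'],(uv[1]-s['cy'])/s['fy'],1]);return s['T'][:3,3],d/np.linalg.norm(d)
(c1,d1),(c2,d2)=rr(a,red(a,np.s_[120:180,295:340])[0]),rr(b,red(b,np.s_[150:220,250:310])[0])
t=np.linalg.lstsq(np.c_[d1,-d2],c2-c1,rcond=None)[0];q1,q2=c1+t[0]*d1,c2+t[1]*d2
m=(q1+q2)/2;print('tri',m.round(4),'gap',np.linalg.norm(q1-q2).round(4),'in tool rel axis',(Rm.T@(m-ax)*1000).round(1))
E
```

```text
side (array([317.03389831, 146.44067797]), 59, (np.int64(313), np.int64(321), np.int64(143), np.int64(150)))
-5 [319.  146.6]
-25 [317.9 146.6]
-45 [316.9 146.6]
top (array([277.75     , 180.9527027]), 296, (np.int64(266), np.int64(290), np.int64(174), np.int64(188)))
-5 [292.7 178.9]
-25 [282.9 180.4]
-45 [272.8 181.9]
tri [0.4907 0.1204 0.3038] gap 0.0006 in tool rel axis [64.3  0.6 -0.2]
```

Call:
arm_command --targets '[0,0,0,-12,0,18,1,0,0,0,-24,0,36,1,0,0,0,-36,0,54,1,0,0,0,-44,0,66,1,0,0,0,-46,-0.4,69.7,1,0,0,0,-46,-0.4,69.7,1,0,0,0,-46,-0.4,69.7,1]'

```text
time: 7.35
tool_pos: [0.5017, 0.0676, 0.1753]
ee_rot: [3.138, -0.522, 1.785]
wrist_force: [0.8, 1.0, -0.8]
width: 0.0091
finger_force: 30.0
```

Run:
```python
from h import *
Rt=rodframe(BY,30);go(bar(-146),Rt,.0154);go(bar(-126),Rt,.0154)
a=shot('side');b=shot('top')
for n,s in(('side',a),('top',b)): print(n,'mouth proj',np.round(proj(s,MOUTH),1), 'tip exp',np.round(proj(s,bar(-146+111)),1))
s0=load('side')
im=np.hstack([cv2.resize(a['color'][130:195,295:360],(400,400),interpolation=cv2.INTER_CUBIC),cv2.resize(b['color'][140:205,320:385],(400,400),interpolation=cv2.INTER_CUBIC)])
cv2.imwrite('pics/pre2.png',im[...,::-1])
```

```text
t 7.35 p [0.5017 0.0676 0.1753] rv [0.2 0.1 0. ] shift mm [ 0.2 -0.3  0.8] F [ 0.8  1.  -0.8] w 0.0091 ff 30.0 q [-0.29  0.11  1.5   0.46  1.78 -0.47]
t 7.35 p [0.5017 0.0676 0.1753] rv [0.2 0.1 0. ] shift mm [-19.8  -0.3   0.8] F [ 0.8  1.  -0.8] w 0.0091 ff 30.0 q [-0.29  0.11  1.5   0.46  1.78 -0.47]
side mouth proj [327.  169.8] tip exp [325.7 170.4]
top mouth proj [369.3 172.5] tip exp [356.5 174.5]
```

View pics/pre2.png

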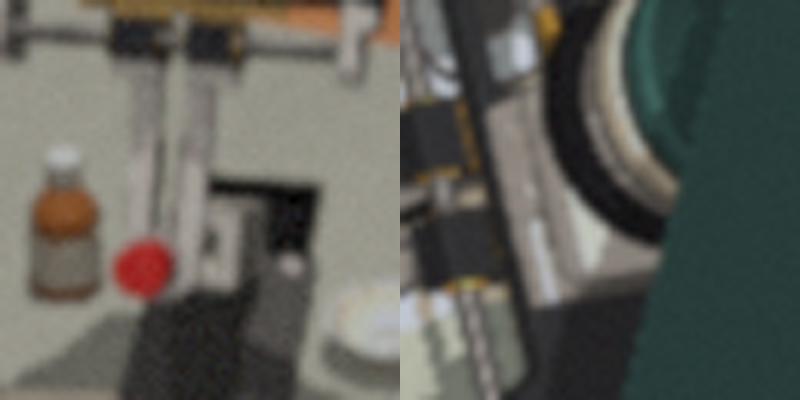

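The pre2 view shows the rod end-on at (143,268) and the bore at about (212,240), slightly right of my prediction. The side camera agrees with the arm to about 0.2 px, so I'll measure the mouth in the clean first side picture.

Run:
```python
from h import *
s=load('side');im=cv2.imread('pics/side0.png');g=cv2.cvtColor(im,cv2.COLOR_BGR2GRAY)
print(g[158:182,316:342])
d=R.from_euler('xyz',[0,30,BY],degrees=True).as_matrix()
def corners(w): return np.array([proj(s,MOUTH+d@np.array([0,a*w/2,b*w/2])) for a,b in((-1,-1),(-1,1),(1,1),(1,-1))]).round(1).tolist()
print('face',corners(.036),'csk',corners(.020))
print('1mm +tool-y(lateral)',(np.array(proj(s,MOUTH+d@[0,.001,0]))-proj(s,MOUTH)).round(2),'up',(np.array(proj(s,MOUTH+d@[0,0,.001]))-proj(s,MOUTH)).round(2))
```

```text
[[144 142 143 143 144 141 143 143 126 102  86  92  98 102 102 107 113 118
  117 119 122 118 119 123 124 128]
 [146 144 145 143 139 141 142 140 114  72  42  41  49  50  51  60  64  65
   71  73  73  74  78  84  88  87]
 [143 142 141 143 144 145 143 136 104  51  17  24  19  18  15  23  17  25
   27  22  18  32  29  32  41  38]
 [148 140 140 143 144 147 145 133  92  54  51  58  66  59  65  55  52  45
   44  40  33  31  17  19  18  11]
 [147 146 145 144 147 145 143 130 101  81  96 108 115 113 115 103 101  99
   91  83  80  54  42  17  17  22]
 [143 143 144 146 147 147 142 134 121 122 133 139 138 142 138 139 132 128
  121 107  88  73  49  30   8  27]
 [146 146 145 147 145 146 146 143 140 142 142 145 147 148 148 146 141 138
  122  99  87  71  40  26  23  23]
 [144 145 142 146 144 144 142 146 141 143 142 143 143 142 144 147 146 130
  100  78  76  65  46  28  27  20]
 [141 143 145 143 143 146 143 144 141 128 125 127 130 129 140 142 142 122
   91  67  64  56  44  27  20  20]
 [144 142 144 141 142 144 147 141 132 108  95  95  99 105 121 140 145 123
   88  62  65  56  44  32  15  25]
 [143 147 
[... 1007 characters left out ...]
5  53  56  68  74  63  65  80  72  46
   36  32  41  65  67  75  73  73]
 [144 134 111  83  73  67  54  40  38  32  38  37  34  40  30  40  33  35
   33  37  47  63  69  73  73  73]
 [146 133 105  76  69  72  49  38  33  32  28  34  35  39  32  41  31  21
   26  37  54  70  74  74  74  74]
 [139 126  97  75  75  66  58  41  35  30  28  36  32  32  38  32  35  30
   35  43  60  68  77  73  72  75]
 [136 113  88  74  71  60  55  38  37  35  38  41  30  39  33  34  31  32
   36  52  62  68  71  76  75  75]]
face [[332.5, 176.2], [333.4, 164.3], [321.6, 163.5], [320.8, 175.3]] csk [[330.1, 173.4], [330.5, 166.8], [324.0, 166.3], [323.5, 172.9]]
1mm +tool-y(lateral) [-0.33 -0.02] up [ 0.02 -0.33]
```

The offset is about 1 mm or less, well inside the countersink's capture. I'm advancing gently to about 12 mm deep.

Call:
arm_command --targets '[0,0,0,-8,-1,0.5,1,0,0,0,-16,-1,0.5,1,0,0,0,-22,-1,0.5,1,0,0,0,-27,-1,0.5,1,0,0,0,-31,-1,0.5,1,0,0,0,-35,-1,0.5,1,0,0,0,-38,-1,0.5,1,0,0,0,-41,-1,0.5,1,0,0,0,-44,-1,0.5,1,0,0,0,-47,-1,0.5,1,0,0,0,-50,-1,0.5,1,0,0,0,-50,-1,0.5,1]'

```text
time: 8.65
tool_pos: [0.5093, 0.0249, 0.1484]
ee_rot: [3.14, -0.523, 1.783]
wrist_force: [-0.1, -0.7, -0.6]
width: 0.009
finger_force: 30.0
```

Run:
```python
from h import *
Rt=rodframe(BY,30);go(bar(-96),Rt,.0154)
o,p,Rc=cur();print('F tool',Rc.inv().apply(o['wrist_force']).round(1))
a=shot('side');Rm=Rc.as_matrix();ax=p-Rm[:,2]*.0154
print(red(a,np.s_[130:200,300:345]),np.round(proj(a,ax+Rm[:,0]*.074),1))
```

```text
t 8.65 p [0.5093 0.0249 0.1484] rv [ 0.1  0.  -0.1] shift mm [ 1.1  1.4 -0.8] F [-0.1 -0.7 -0.6] w 0.009 ff 30.0 q [-0.36  0.16  1.49  0.44  1.77 -0.55]
F tool [-0.9 -0.2  0.2]
(array([320.69230769, 173.19230769]), 52, (np.int64(317), np.int64(325), np.int64(170), np.int64(177))) [320.5 173.1]
```

Call:
arm_command --targets '[0,0,0,-4,0.5,0,1,0,0,0,-8,0.5,0,1,0,0,0,-12,0.5,0,1,0,0,0,-16,0.5,0,1,0,0,0,-20,0.5,0,1,0,0,0,-24,0.5,0,1,0,0,0,-28,0.5,0,1,0,0,0,-28,0.5,0,1]'

```text
time: 9.5
tool_pos: [0.5149, 0.0012, 0.1343]
ee_rot: [3.141, -0.523, 1.782]
wrist_force: [0.5, 0.4, -1.4]
width: 0.0089
finger_force: 30.0
```

Run:
```python
from h import *
Rt=rodframe(BY,30);go(bar(-68),Rt,.0154)
o,p,Rc=cur();print('F tool',Rc.inv().apply(o['wrist_force']).round(1),'T',Rc.inv().apply(o['wrist_torque']).round(2))
a=shot('side');b=shot('top');Rm=Rc.as_matrix();ax=p-Rm[:,2]*.0154
print(red(a,np.s_[130:200,300:345]),np.round(proj(a,ax+Rm[:,0]*.074),1))
im=np.hstack([cv2.resize(a['color'][130:195,295:360],(400,400),interpolation=cv2.INTER_CUBIC),cv2.resize(b['color'][140:205,320:385],(400,400),interpolation=cv2.INTER_CUBIC)])
cv2.imwrite('pics/ins.png',im[...,::-1])
```

```text
t 9.5 p [0.5149 0.0012 0.1343] rv [ 0.1  0.  -0.1] shift mm [ 1.3  0.9 -0.8] F [ 0.5  0.4 -1.4] w 0.0089 ff 30.0 q [-0.4   0.2   1.48  0.43  1.76 -0.59]
F tool [-0.4  0.6  1.4] T [-0.09 -0.33 -0.05]
(array([321.67924528, 172.56603774]), 53, (np.int64(318), np.int64(325), np.int64(169), np.int64(177))) [321.6 172.6]
```

View pics/ins.png

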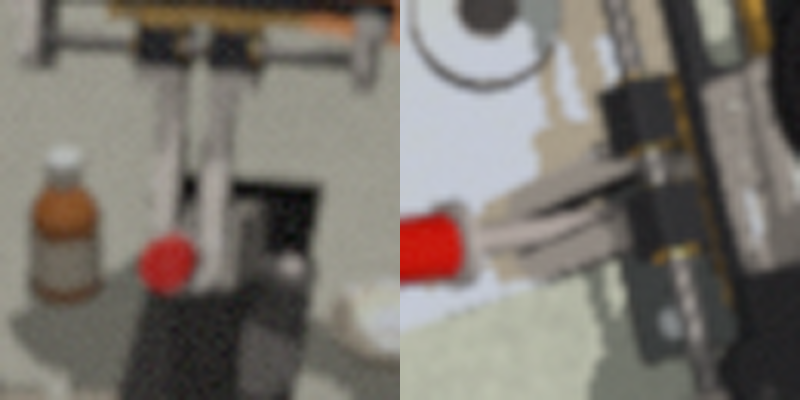

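The insertion view shows the rod entering the barrel at (212,240) with its handle at (168,265) in line and no contact force. I'm going on to about 70 mm deep.

Call:
arm_command --targets '[0,0,0,-5,0.3,0,1,0,0,0,-10,0.3,0,1,0,0,0,-15,0.3,0,1,0,0,0,-20,0.3,0,1,0,0,0,-25,0.3,0,1,0,0,0,-31,0.3,0,1,0,0,0,-31,0.3,0,1,0,0,0,-31,0.3,0,1]'

```text
time: 10.4
tool_pos: [0.5209, -0.0247, 0.1191]
ee_rot: [3.14, -0.523, 1.783]
wrist_force: [0.6, -0.5, -1.0]
width: 0.0091
finger_force: 30.0
```

Run:
```python
from h import *
Rt=rodframe(BY,30);go(bar(-38),Rt,.0154)
o,p,Rc=cur();print('F tool',Rc.inv().apply(o['wrist_force']).round(1),'T',Rc.inv().apply(o['wrist_torque']).round(2))
```

```text
t 10.4 p [ 0.5209 -0.0247  0.1191] rv [ 0.1  0.  -0. ] shift mm [ 1.9  0.5 -0.7] F [ 0.6 -0.5 -1. ] w 0.0091 ff 30.0 q [-0.43  0.24  1.47  0.42  1.75 -0.64]
F tool [-1.1  0.5  0.6] T [-0.1  -0.41 -0.09]
```

Now I release and retreat.

Call:
arm_command --targets '[0,0,0,0,0,0,0.7,0,0,0,0,0,0,0.15,0,0,0,0,0,0,0.15,0,0,0,0,0,0,0.15,0,0,0,0,0,-15,0.15,0,0,0,0,0,-35,0.15,0,0,0,0,0,-60,0.15,0,0,0,10,0,-70,0.15,0,0,0,30,0,-70,0.15,0,0,0,45,0,-70,0.15,0,0,0,45,0,-70,0.15]'

```text
time: 11.5
tool_pos: [0.5194, -0.0182, 0.2038]
ee_rot: [3.138, -0.522, 1.788]
wrist_force: [0.6, -0.2, 0.1]
width: 0.0398
finger_force: 0.0
```

Run:
```python
from h import *
Rt=rodframe(BY,30);a=shot('side');b=shot('top')
ra=red(a,np.s_[130:210,295:345]);print(ra)
try: rb=red(b,np.s_[150:210,300:380]);print(rb)
except Exception as e: print(e)
for n,s in(('side',a),('top',b)):
  for x in(-70,-45,-20): print(n,'rod origin at',x,'handle mid, ends',[np.round(proj(s,bar(x-k)),1).tolist() for k in(5,25,45)])
go(bar(-60),Rt,.019)
im=np.hstack([cv2.resize(a['color'][130:195,295:360],(400,400),interpolation=cv2.INTER_CUBIC),cv2.resize(b['color'][140:205,320:385],(400,400),interpolation=cv2.INTER_CUBIC)])
cv2.imwrite('pics/rel.png',im[...,::-1])
```

```text
(array([322.75862069, 175.05172414]), 58, (np.int64(319), np.int64(327), np.int64(171), np.int64(179)))
(array([331.09677419, 179.        ]), 186, (np.int64(321), np.int64(341), np.int64(173), np.int64(184)))
side rod origin at -70 handle mid, ends [[324.1, 171.0], [323.3, 171.4], [322.4, 171.7]]
side rod origin at -45 handle mid, ends [[325.1, 170.6], [324.3, 171.0], [323.5, 171.3]]
side rod origin at -20 handle mid, ends [[326.1, 170.2], [325.3, 170.5], [324.5, 170.9]]
top rod origin at -70 handle mid, ends [[341.3, 176.9], [333.4, 178.1], [325.4, 179.4]]
top rod origin at -45 handle mid, ends [[350.9, 175.4], [343.2, 176.6], [335.4, 177.8]]
top rod origin at -20 handle mid, ends [[360.2, 173.9], [352.8, 175.1], [345.2, 176.3]]
t 11.6 p [ 0.5193 -0.0195  0.2021] rv [0. 0. 0.] shift mm [-22.2   0.9  72.1] F [-0.6 -0.3 -1.3] w 0.04 ff 0.0 q [-0.43  0.19  1.36  0.44  1.9  -0.56]
```

View pics/rel.png

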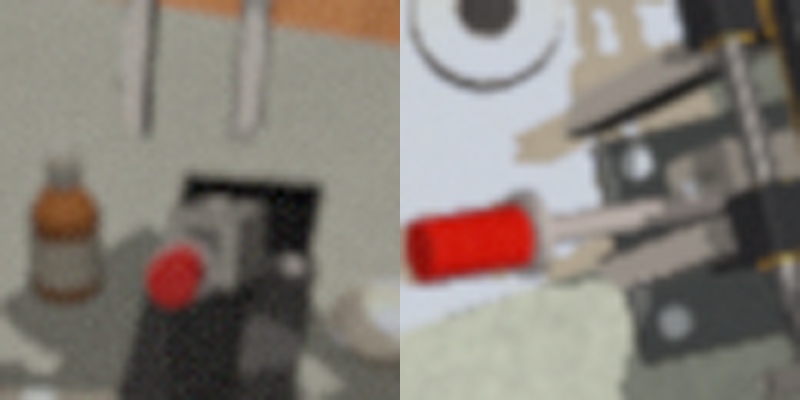

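The release view shows the rod staying partway in, about 70 mm deep. Its handle is at (172,275) side and (470,243) top, dipped about 3° as expected, and everything else is undisturbed. Next I regrip on the handle's middle.

Run:
```python
from h import *
Rt=rodframe(BY,27);N=R.from_euler('xyz',[0,30,BY],degrees=True).apply([0,0,1])
s=load('side');print(np.round(proj(s,bar(-117)-N*.0082),1),np.round(proj(load('top'),bar(-97)-N*.007),1))
go(bar(-98)-N*.007,Rt,.019)
```

```text
[322.1 174.7] [330.9 179. ]
t 11.6 p [ 0.5193 -0.0195  0.2021] rv [ 0. -3.  0.] shift mm [14.8  0.9 79. ] F [-0.6 -0.3 -1.3] w 0.04 ff 0.0 q [-0.43  0.19  1.36  0.44  1.9  -0.56]
```

Call:
arm_command --targets '[0,-3,0,8,1,0,0.15,0,-3,0,15,1,5,0.15,0,-3,0,15,1,20,0.15,0,-3,0,15,1,35,0.15,0,-3,0,15,1,50,0.15,0,-3,0,15,1,62,0.15,0,-3,0,15,1,71,0.15,0,-3,0,15,1,78,0.15,0,-3,0,15,1,78,0.15,0,-3,0,15,1,78,0.5,0,-3,0,15,1,78,1,0,-3,0,15,1,78,1,0,-3,0,15,1,78,1,0,-3,0,15,1,78,1]'

```text
time: 13.0
tool_pos: [0.5103, 0.0301, 0.1426]
ee_rot: [3.139, -0.47, 1.783]
wrist_force: [0.3, -0.3, 0.2]
width: 0.0235
finger_force: 30.0
```

Run:
```python
from h import *
N=R.from_euler('xyz',[0,30,BY],degrees=True).apply([0,0,1])
go(bar(-98)-N*.007,rodframe(BY,27),.019)
go(bar(-98),rodframe(BY,30),.019);go(bar(-25),rodframe(BY,30),.019)
o,p,Rc=cur();print('F tool',Rc.inv().apply(o['wrist_force']).round(1))
b=shot('top');print(red(b,np.s_[150:210,300:380]))
```

```text
t 13.0 p [0.5103 0.0301 0.1426] rv [ 0.1  0.1 -0. ] shift mm [ 0.9 -0.7  2.3] F [ 0.3 -0.3  0.2] w 0.0235 ff 30.0 q [-0.33  0.14  1.51  0.41  1.73 -0.53]
t 13.0 p [0.5103 0.0301 0.1426] rv [ 0.1  3.1 -0. ] shift mm [ 1.6 -0.7 -4.7] F [ 0.3 -0.3  0.2] w 0.0235 ff 30.0 q [-0.33  0.14  1.51  0.41  1.73 -0.53]
t 13.0 p [0.5103 0.0301 0.1426] rv [ 0.1  3.1 -0. ] shift mm [-71.3  -0.7  -0.8] F [ 0.3 -0.3  0.2] w 0.0235 ff 30.0 q [-0.33  0.14  1.51  0.41  1.73 -0.53]
F tool [-0.2  0.2 -0.3]
(array([330.08743169, 178.12021858]), 183, (np.int64(321), np.int64(341), np.int64(173), np.int64(184)))
```

Call:
arm_command --targets '[0,1,0,-1,-0.5,-2.5,1,0,2,0,-2,-0.5,-4.7,1,0,3,0,-4,-0.5,-6.5,1,0,3,0,-8,-0.5,-6.3,1,0,3,0,-12,-0.5,-6.1,1,0,3,0,-16,-0.5,-5.8,1,0,3,0,-20,-0.5,-5.6,1,0,3,0,-25,-0.5,-5.3,1,0,3,0,-30,-0.5,-5.1,1,0,3,0,-30,-0.5,-5.1,1]'

```text
time: 14.05
tool_pos: [0.5157, 0.0012, 0.1327]
ee_rot: [3.141, -0.523, 1.782]
wrist_force: [0.3, -1.2, -1.0]
width: 0.0234
finger_force: 30.0
```

Run:
```python
from h import *
go(bar(-25),rodframe(BY,30),.0167)
o,p,Rc=cur();print('F tool',Rc.inv().apply(o['wrist_force']).round(1),'T',Rc.inv().apply(o['wrist_torque']).round(2))
```

```text
t 14.05 p [0.5157 0.0012 0.1327] rv [ 0.1  0.1 -0.1] shift mm [-40.7   0.1  -0.8] F [ 0.3 -1.2 -1. ] w 0.0234 ff 30.0 q [-0.4   0.2   1.48  0.43  1.76 -0.59]
F tool [-1.6  0.1  0.3] T [-0.05 -0.42 -0.02]
```

Clean so far. I'm pushing on with small steps towards home.

Call:
arm_command --targets '[0,0,0,-4,0,-0.5,1,0,0,0,-8,0,-0.5,1,0,0,0,-12,0,-0.5,1,0,0,0,-16,0,-0.5,1,0,0,0,-20,0,-0.5,1,0,0,0,-24,0,-0.5,1,0,0,0,-28,0,-0.5,1,0,0,0,-32,0,-0.5,1,0,0,0,-32,0,-0.5,1]'

```text
time: 14.95
tool_pos: [0.5217, -0.026, 0.1174]
ee_rot: [3.14, -0.523, 1.783]
wrist_force: [-1.9, 2.2, 1.3]
width: 0.0233
finger_force: 30.0
```

Run:
```python
from h import *
go(bar(-25),rodframe(BY,30),.0167)
o,p,Rc=cur();print('F tool',Rc.inv().apply(o['wrist_force']).round(1),'T',Rc.inv().apply(o['wrist_torque']).round(2))
```

```text
t 14.95 p [ 0.5217 -0.026   0.1174] rv [ 0.1  0.1 -0. ] shift mm [-9.   0.  -0.2] F [-1.9  2.2  1.3] w 0.0233 ff 30.0 q [-0.44  0.24  1.46  0.42  1.75 -0.64]
F tool [ 2.8 -1.4  0.2] T [-0.1   0.23 -0.08]
```

Call:
arm_command --targets '[0,0,0,-2,0,0,1,0,0,0,-4,0,0,1,0,0,0,-6,0,0,1,0,0,0,-7,0,0,1,0,0,0,-7,0,0,1]'

```text
time: 15.45
tool_pos: [0.5229, -0.0317, 0.1141]
ee_rot: [3.14, -0.523, 1.783]
wrist_force: [-0.3, 3.0, 0.5]
width: 0.023
finger_force: 30.0
```

Call:
arm_command --targets '[0,0,0,-1,0,0,1,0,0,0,-2,0,0,1,0,0,0,-2,0,0,1]'

```text
time: 15.75
tool_pos: [0.5231, -0.033, 0.1133]
ee_rot: [3.14, -0.523, 1.783]
wrist_force: [-0.8, 4.3, 3.0]
width: 0.0232
finger_force: 30.0
```

Run:
```python
from h import *
go(bar(-25),rodframe(BY,30),.0167)
o,p,Rc=cur();print('F tool',Rc.inv().apply(o['wrist_force']).round(1),'T',Rc.inv().apply(o['wrist_torque']).round(2))
```

```text
t 15.75 p [ 0.5231 -0.033   0.1133] rv [ 0.1  0.  -0. ] shift mm [-0.8  0.1 -0.2] F [-0.8  4.3  3. ] w 0.0232 ff 30.0 q [-0.45  0.25  1.46  0.41  1.75 -0.65]
F tool [ 5.3  0.1 -0.4] T [-0.08  0.62  0.  ]
```

Call:
arm_command --targets '[0,0,0,-1,0,0,1,0,0,0,-2,0,0,1,0,0,0,-2,0,0,1]'

```text
time: 16.05
tool_pos: [0.5231, -0.033, 0.1133]
ee_rot: [3.14, -0.527, 1.785]
wrist_force: [-3.1, 7.2, 5.4]
width: 0.0233
finger_force: 30.0
```

Call:
arm_command --targets '[0,0,0,-1,0,0,1,0,0,0,-2,0,0,1,0,0,0,-2,0,0,1]'

```text
time: 16.35
tool_pos: [0.5231, -0.033, 0.1132]
ee_rot: [3.139, -0.531, 1.787]
wrist_force: [-3.4, 12.2, 7.3]
width: 0.0234
finger_force: 30.0
```

Run:
```python
from h import *
go(bar(-25),rodframe(BY,30),.0167)
o,p,Rc=cur();print('F tool',Rc.inv().apply(o['wrist_force']).round(1),'T',Rc.inv().apply(o['wrist_torque']).round(2))
```

```text
t 16.35 p [ 0.5231 -0.033   0.1132] rv [ 0.  -0.4  0.2] shift mm [-0.7  0.1 -0.2] F [-3.4 12.2  7.3] w 0.0234 ff 30.0 q [-0.45  0.26  1.46  0.42  1.76 -0.65]
F tool [14.6 -0.7  0.1] T [0.07 2.3  0.07]
```

It has hit a hard stop (14.6 N, no more travel) right at the expected home position. I'll check by looking at the collar and the blank.

Run:
```python
from h import *
a=shot('side');b=shot('top')
try: print(red(b,np.s_[150:210,300:390]),[np.round(proj(b,bar(x)),1).tolist() for x in(-5,-25,-45)])
except Exception as e: print(e)
h=cv2.cvtColor(b['color'],cv2.COLOR_RGB2HSV);k=(h[...,0]>40)&(h[...,0]<80)&(h[...,1]>90)
v,u=np.nonzero(k[145:180,415:460]);print('green',len(u),u.min()+415 if len(u) else 0,u.max()+415 if len(u) else 0,v.mean()+145 if len(u) else 0,'exp end',np.round(proj(b,bar(152)),1),np.round(proj(b,bar(170)),1))
im=np.hstack([cv2.resize(a['color'][130:195,295:360],(400,400),interpolation=cv2.INTER_CUBIC),cv2.resize(b['color'][120:220,345:445],(400,400),interpolation=cv2.INTER_CUBIC)])
cv2.imwrite('pics/home.png',im[...,::-1])
```

```text
(array([359.36111111, 173.40555556]), 180, (np.int64(350), np.int64(369), np.int64(168), np.int64(179))) [[367.5, 172.8], [360.2, 173.9], [352.8, 175.1]]
green 0 0 0 0 exp end [420.  164.5] [425.6 163.6]
```

View pics/home.png

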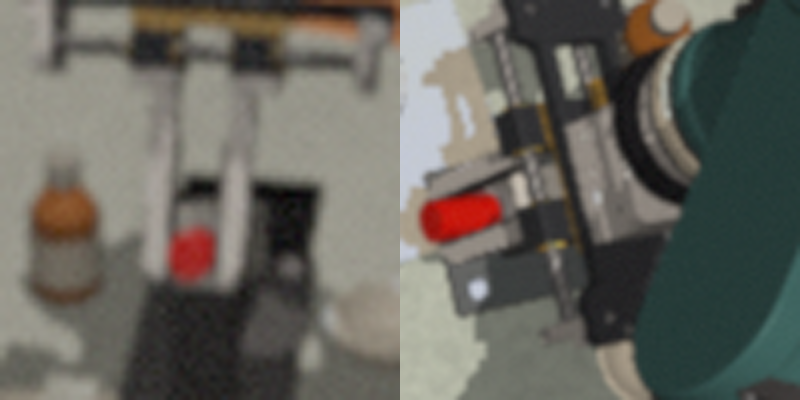

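The home view agrees: the handle spans u = 350–369 against 352.8–367.5 predicted, with the usual edge bias, and no shaft shows. I'll give it one slightly firmer push, relax, release and retreat well clear.

Call:
arm_command --targets '[0,0,0,-1.5,0,0,1,0,0,0,-2.5,0,0,1,0,0,0,-2.5,0,0,1,0,0,0,0,0,0,1,0,0,0,3,0,0,1,0,0,0,3,0,0,0.7,0,0,0,3,0,0,0.15,0,0,0,3,0,0,0.15,0,0,0,3,0,0,0.15,0,0,0,3,0,-15,0.15,0,0,0,3,0,-40,0.15,0,0,0,3,0,-75,0.15,0,0,0,3,0,-110,0.15,0,0,0,3,0,-150,0.15,0,0,0,3,0,-150,0.15]'

```text
time: 17.95
tool_pos: [0.5412, -0.1109, 0.2485]
ee_rot: [3.13, -0.514, 1.785]
wrist_force: [-0.3, -0.6, 0.1]
width: 0.0398
finger_force: 0.0
```

Run:
```python
from h import *
go(bar(-25),rodframe(BY,30),.0167)
```

```text
t 17.95 p [ 0.5412 -0.1109  0.2485] rv [0.6 0.5 0.1] shift mm [  2.4  -2.8 156.9] F [-0.3 -0.6  0.1] w 0.0398 ff 0.0 q [-0.54  0.29  1.14  0.42  2.04 -0.63]
```

Call:
arm_command --targets '[0,0,0,-12,-40,-20,0.15,0,0,0,-25,-80,-40,0.15,0,0,0,-40,-125,-60,0.15,0,0,0,-55,-175,-80,0.15,0,0,0,-67,-228,-96,0.15,0,0,0,-67,-228,-96,0.15,0,0,0,-67,-228,-96,0.15]'

```text
time: 18.65
tool_pos: [0.3374, -0.2599, 0.2922]
ee_rot: [3.14, -0.522, 1.779]
wrist_force: [0.6, 0.3, -0.1]
width: 0.0397
finger_force: 0.0
```

Run:
```python
from h import *
a=shot('side');b=shot('top');print(robot.get_obs()['tool_pos'],robot.get_obs()['wrist_force'])
try: print(red(b,np.s_[150:210,300:390]))
except Exception as e: print(e)
h=cv2.cvtColor(b['color'],cv2.COLOR_RGB2HSV);k=(h[...,0]>35)&(h[...,0]<85)&(h[...,1]>80)
v,u=np.nonzero(k[150:175,412:450]);print('green',len(u),(u.min()+412,u.max()+412,v.mean()+150) if len(u) else 0)
im=np.hstack([cv2.resize(a['color'][130:290,230:390],(400,400),interpolation=cv2.INTER_CUBIC),cv2.resize(b['color'][125:225,350:450],(400,400),interpolation=cv2.INTER_CUBIC)])
cv2.imwrite('pics/final.png',im[...,::-1])
```

```text
[ 0.33879769 -0.25845674  0.29167734] [ 0.64416766  0.42774031 -0.22046356]
(array([359.72282609, 174.00543478]), 184, (np.int64(350), np.int64(369), np.int64(169), np.int64(179)))
green 10 (np.int64(426), np.int64(428), np.float64(163.2))
```

View pics/final.png

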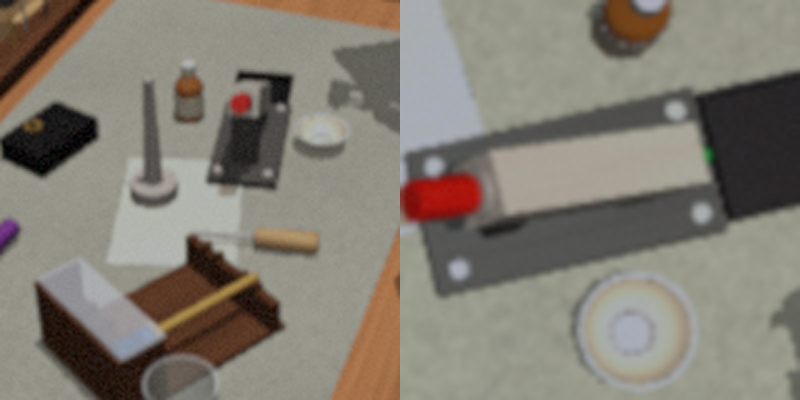

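The final view shows the collar against the mouth at (480,195) and the green blank standing out at (708,155). The green reaches u = 428, against about 427 expected with the rod home. Everything else is in place and the arm is clear, so I'm handing in.

```bash
python3 -c "
from bench import robot
print(robot.close_job())"
```

```text
the job is handed in; nothing more can be done
None
```

The steel rod was slid partway in, let go, regripped on its handle and pushed home; its collar sits against the mouth, the green blank stands out of the lower end, nothing else looked moved in the final view, and the job is handed in.

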